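Fasten the open case in the fastener store

TASK

Two alike tool cases stand on the bench with a draw latch on top; one is fastened, the other's latch is open. On the open one, swing the loop over so that it drops behind the keeper, then push the lever back towards the robot and down flat until it snaps shut, and let go. Leave the fastened case alone.

Things in the scene. Friction and masses are not known exactly. Their poses are not given: they have to be found in the camera images.
- lever (a joint): Steel lever of the open latch, 70 mm from pivot to tip, 28 wide; last 20 mm 10 thick, its top 8 above the pivot when flat. 0 rad: flat, shut, tip to keeper -x; 1.57: upright; more: leaning to the keeper. Pivot (along y): 61 mm to keeper -x, 7 above the keeper point. Stays where left; 1 N moves it, up to 6 N below 0.6 rad when hooked: springs back if let go early, snaps flat below 0.2.
- loop_bar (a point): Centre of the loop's end bar: steel, 10 mm thick, 52 long along keeper y. Two wires join it to an axis 80 mm away, on the lever 22 mm from its pivot; the lever passes between them. Starts thrown back, up on the robot's side; pushed past upright it falls by its weight behind the keeper, if the lever stands within 0.4 rad of upright. Its axes turn with the loop.
- keeper (a point): Point in the keeper's notch where the bar's centre sits when fastened, 7 mm above the flat top of the open case. The keeper is a steel hook 22 mm wide and 19 high; its post is on the -x side of the point. Axes: x from the lever to the keeper (away from the robot, give or take 0.3 rad), y along the seam, z up. Case: 176 (x) by 230 (y) by 150 high, cannot be moved.
- spare_case: The other dark hard case, the same make, its latch already fastened: loop on keeper, lever flat. 176 (x) by 230 (y) by 150 mm high, the latch 20 mm higher, a carrying handle 35 mm out on its +y end; cannot be moved. Origin: centre of its underside; x from lever to keeper. May stand left or right of the open one.

How it is judged:
By the outcome, as a careful person would: the job done as asked, in the order asked, and still so for the second after the job is handed in, with the robot touching nothing.
It also fails if it takes over 45 s, if anything falls off the work surface, if the arm or the gripper's body presses on something with over 40 N, if the wrist force passes 120 N, or if a joint passes its speed limit or range.

ROBOT

A 6-joint arm with a two-finger parallel gripper is mounted at the origin on the work surface. World frame = base frame: x ahead of the robot, y to its left, z up, the work surface at z = 0. Lengths are in m, angles in rad, forces in N, time in s.
With the tool pointing down it reaches from about 0.35 to 0.925 m from the base axis. Payload 6.4 kg.
Tool frame: the origin (TCP) lies between the finger pads; the fingertips stand 8 mm ahead of it and the grasp point (between the pads) lies 11 mm behind it; z points along the fingers, y is the direction in which the jaws open and shut (so a half turn about z gives the same grasp; the last joint's range is limited). The gripper opens to 85 mm and grips with 20 to 120 N. Pads are 22 mm wide; open, the fingers measure 114 mm over their backs; the gripper's body (76 mm by 85 mm) begins 54 mm behind the grasp point. The pads swing forward as they close: fully open they stand 13 mm farther back than shut.
Start: joints at [-1.303, 0.245, 1.558, -0, 1.339, -0.174], TCP at [0.278, -0.588, 0.239] pointing down, gripper open.
Joint ranges: [-3.13, 3.13], [-1.02, 2.26], [0.13, 2.54], [-0.95, 4.09], [0.21, 2.88], [-2.74, 2.74]. Speed limits (rad/s): [2.57, 2.57, 3.14, 3.14, 3.14, 3.14].

INTERFACE

Orientations are given as a unit quaternion [x, y, z, w].
In Python, from bench import ctrl, viewer, job gives the robot as it stands.
- The arm moves only by the tool servo_tool, never from a script. Its argument "plan" is one flat list of numbers, 6 for each row, row after row: the shift along the tool's x, y, z in cm, then the turn, a rotation vector about the tool's x, y, z in degrees. A call has exactly 8 rows; each row is the pose to reach, as a shift and turn from the pose measured when the call began, along the tool's axes at that moment; what a row does not reach only later rows make up. A row lasts 1/8 s, in which the tool goes at most 62.5 mm and 10.7 degrees, less where a joint would pass 70% of its speed; a pose out of reach is approached as far as the arm can. A call with a gripper value outside its range is refused whole. "jaw" is the finger opening in cm, from 0 to 8.54, set as the call begins (left out, the last holds). The fingers move at their own pace and stop on an object; the grip force is fixed at half the most. Time passes only in rows, so rows that repeat a pose let the fingers close, or fill a call up. It gives the time, the measured TCP pose, the force and the opening at its end, in the units of the state.
- ctrl.read_state(): the state, without advancing time (a new reading comes with each control period).
- viewer.camera(name): name is "scene" or "top"; returns a dict with "color" (400x640x3 uint8, red, green, blue), "K" (3x3 intrinsics, pixels), "R" (3x3) and "t" (3): a world point X has camera coordinates R X + t. Camera axes: x right, y down, z forward; pixel columns grow to the right and rows downward; lengths in m; the calibration is good to about 2 mm. A picture is of the moment at which its call begins. There is no depth.
- job.hand_in(): hands the job in, once; it reports no verdict.
The state is a dict: "time": time; "joint_pos": joint angles; "dq": joint speeds; "joint_torque": joint torques, N m; "tcp_pos": TCP position; "tool_rot": TCP orientation; "ft_force": force on the tool from outside, world axes, zero at the start; "moment": the same for the moment, N m; "finger_gap": finger opening in m.
Only numpy, scipy, OpenCV 4.12 (cv2) and the standard library are available. Lean on these libraries where they do the work, as an engineer would, in place of code of your own. Each camera call takes 0.05 s, during which the arm holds its last target. There are 200 camera calls.

## Working session

There is one attempt and no reset: what is moved stays moved. The work goes in short steps, Python scripts to look and compute and a tool call to move; the robot and the scene stay as the last step left them, time stands still between calls to the robot, and variables do not carry over. Pictures are saved under pics/ and viewed, about 8 in all and at most 12, crops included, and the job is handed in when it is done.

Besides the shell and the picture viewer there is one more tool, called after "Emit:" as a command line: name --argument value ..., lists and objects as JSON in quotes. servo_tool: Moves the arm, as the interface text tells. Its arguments: {"type":"object","properties":{"plan":{"type":"array"},"jaw":{"type":"number"}},"required":["plan"]}

```bash
mkdir -p pics; ls; cat > h.py <<'E'
import numpy as np,cv2
from scipy.spatial.transform import Rotation as Ro
from bench import ctrl,viewer,job
def snap(n,tag):
    c=viewer.camera(n); np.savez(f'pics/{tag}.npz',**c); cv2.imwrite(f'pics/{tag}.png',c['color'][:,:,::-1]); return c
def ray(c,p):
    o=-c['R'].T@c['t']; d=c['R'].T@np.linalg.solve(c['K'],[p[0],p[1],1.]); return o,d/np.linalg.norm(d)
def plane(c,p,z):
    o,d=ray(c,p); return o+d*(z-o[2])/d[2]
def tri(c1,p1,c2,p2):
    A=[];b=[]
    (o1,d1),(o2,d2)=ray(c1,p1),ray(c2,p2)
    s=np.linalg.lstsq(np.c_[d1,-d2],o2-o1,rcond=None)[0]
    a,bb=o1+s[0]*d1,o2+s[1]*d2
    return (a+bb)/2,np.linalg.norm(a-bb)
def proj(c,X):
    q=c['K']@(c['R']@np.array(X)+c['t']); return q[:2]/q[2]
E
python3 - <<'E'
from h import *
np.set_printoptions(precision=4,suppress=True)
for n in('scene','top'):
    c=snap(n,n+'0'); print(n,-c['R'].T@c['t'],c['R'][2],c['K'][0,0])
print(ctrl.read_state())
E
```

```text
pics
scene [1.2215 0.0196 0.6828] [-0.736  -0.0387 -0.6758] 470.29113645699834
top [0.4939 0.0094 0.8271] [ 0.1353 -0.0002 -0.9908] 391.93884849653614
{'time': 0.1, 'joint_pos': array([-1.3031,  0.2458,  1.5589, -0.0001,  1.3387, -0.1741]), 'dq': array([ 0.0002, -0.0016, -0.0023, -0.0012, -0.0013, -0.0013]), 'joint_torque': array([ -0.0008, -43.0668, -32.7131,  -0.0002,   0.0028,   0.    ]), 'tcp_pos': array([ 0.2778, -0.5871,  0.2383]), 'tool_rot': array([ 0.9757,  0.2191, -0.0001, -0.0009]), 'ft_force': array([-0.8282,  0.1035,  0.0157]), 'moment': array([ 0.04  , -0.0167,  0.0461]), 'finger_gap': 0.08579213124276648}
```

View pics/scene0.png

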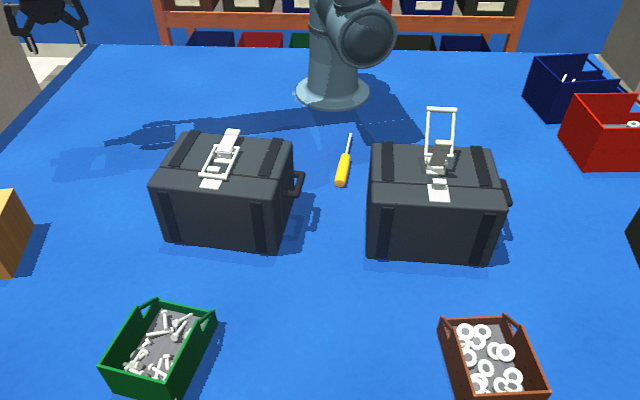

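View pics/top0.png

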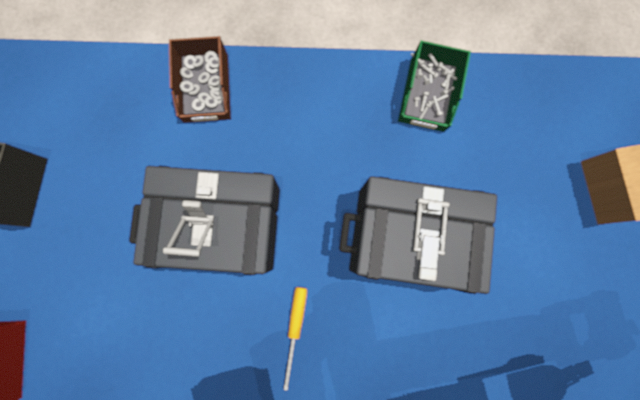

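The open case is on the robot's left (+y): scene image right with the loop bar near (441,109), top image left with the bar near (182,252). The fastened one is at −y. I'll zoom in on the open latch.

```bash
python3 - <<'E'
import cv2,numpy as np
a=cv2.imread('pics/scene0.png')[95:215,360:520]; b=cv2.imread('pics/top0.png')[155:285,125:290]
a=cv2.resize(a,None,fx=4.5,fy=4.5,interpolation=cv2.INTER_CUBIC)[:, :400*2]
f=lambda i:cv2.resize(i,(400,400*i.shape[0]//i.shape[1]*1))
A=cv2.imread('pics/scene0.png')[98:208,400:480]; A=cv2.resize(A,None,fx=5,fy=5,interpolation=cv2.INTER_CUBIC)
B=cv2.imread('pics/top0.png')[165:275,150:230]; B=cv2.resize(B,None,fx=5,fy=5,interpolation=cv2.INTER_CUBIC)
cv2.imwrite('pics/crop0.png',np.hstack([A,B]))
E
```

```text
(no output)
```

View pics/crop0.png

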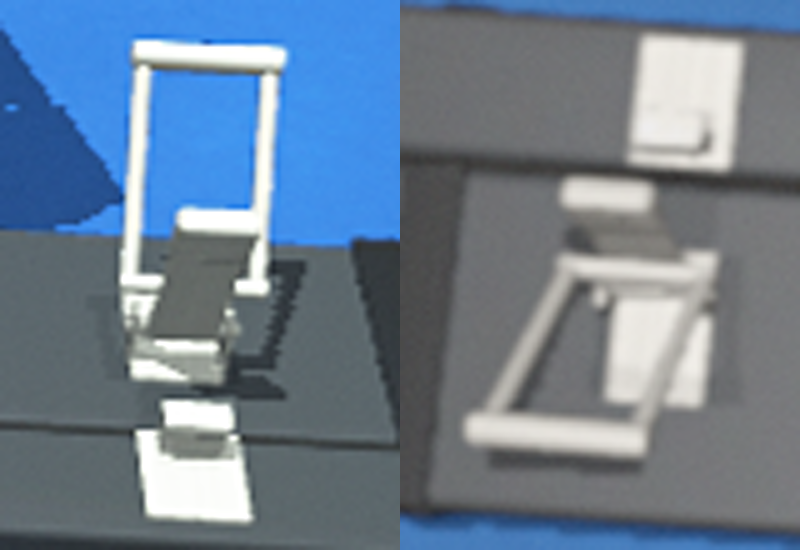

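The crop shows, in the scene view (left), the bar centre at crop (209,54), the loop axis at (195,285), the lever tip at (218,220) and the keeper top at (197,413). In the top view (right) the bar is at (558,434), the lever tip at (607,195) and the keeper at (672,128). The lever leans toward the keeper and the loop is thrown back. Next I triangulate.

```bash
python3 - <<'E'
from h import *
np.set_printoptions(precision=4,suppress=True)
s=dict(np.load('pics/scene0.npz'));t=dict(np.load('pics/top0.npz'))
S=lambda u,v:(400+u/5-.4,98+v/5-.4); T=lambda u,v:(150+(u-400)/5-.4,165+v/5-.4)
for n,a,b in [('bar',(209,54),(558,434)),('bar-y',(138,50),(642,440)),('bar+y',(281,57),(473,428)),('levertip',(219,217),(607,193)),('axis-y',(128,280),(712,263)),('axis+y',(263,287),(567,265)),('keepertop',(197,413),(670,122)),('plate far -y',(150,520),(743,38)),('plate far +y',(253,520),(640,36))]:
    print(n,*tri(s,S(*a),t,T(*b)))
# seam & case edges in top view at z=.15
for n,z,p in [('caseBL',.15,(137,264)),('caseBR',.15,(269,273)),('FL',.15,(147,168)),('FR',.15,(277,175))]: print(n,plane(t,p,z))
st=ctrl.read_state();print(Ro.from_quat(st['tool_rot']).as_matrix())
E
```

```text
bar [0.4909 0.2008 0.246 ] 0.003108076846255641
bar-y [0.4899 0.1761 0.2463] 0.0032884947022217997
bar+y [0.492  0.2257 0.2461] 0.002926201129010343
levertip [0.5647 0.1968 0.2283] 0.0027688999282644675
axis-y [0.5474 0.1741 0.1886] 0.004361731991536345
axis+y [0.5456 0.222  0.1859] 0.0038805416141939977
keepertop [0.5964 0.1952 0.1698] 0.0026817896046118536
plate far -y [0.6301 0.1776 0.1504] 0.003875511237267882
plate far +y [0.6295 0.2126 0.1515] 0.002138534998621025
caseBL [0.467  0.3041 0.15  ]
caseBR [0.4583 0.0789 0.15  ]
FL [0.6339 0.3013 0.15  ]
FR [0.6281 0.0722 0.15  ]
[[ 0.904   0.4276 -0.0005]
 [ 0.4276 -0.904   0.0017]
 [ 0.0002 -0.0018 -1.    ]]
```

```bash
cat >> h.py <<'E'
def rel(P,yawdeg=None):
    s=ctrl.read_state();R=Ro.from_quat(s['tool_rot']); d=R.inv().apply(np.array(P)-s['tcp_pos'])*100
    y=np.radians(yawdeg if yawdeg is not None else -1.7); c,q=np.cos(y),np.sin(y)
    G=Ro.from_matrix(np.array([[c,q,0],[q,-c,0],[0,0,-1]])); return d.round(2),np.degrees((R.inv()*G).as_rotvec()).round(2)
E
python3 -c "
from h import *
for p in [(.278,-.587,.33),(.40,-.13,.33),(.45,.20,.31)]: print(rel(p))"
```

```text
(array([ 0.03, -0.02, -9.17]), array([-1.000e-01,  1.000e-02,  2.701e+01]))
(array([ 30.6 , -36.11,  -9.1 ]), array([-1.000e-01,  1.000e-02,  2.701e+01]))
(array([ 49.23, -63.8 ,  -7.05]), array([-1.000e-01,  1.000e-02,  2.701e+01]))
```

Emit:
servo_tool --plan '[0, 0, -5, 0, 0, 0, 1, -1.5, -9, 0, 0, 3, 5, -5.5, -9.1, 0, 0, 7, 9.5, -11, -9.1, 0, 0, 11, 13.8, -16.3, -9.1, 0, 0, 15, 18, -21.5, -9.1, 0, 0, 19, 22.3, -26.5, -9.1, 0, 0, 23, 26, -31, -9.1, 0, 0, 27]' --jaw 0

```text
time: 1.1
tcp_pos: [0.3758, -0.2111, 0.3295]
tool_rot: [1.0, -0.016, -0.0, -0.001]
ft_force: [1.0, 0.3, 0.3]
finger_gap: 0.0004
```

```bash
python3 -c "
from h import *
s=ctrl.read_state();print(s['time'],s['tcp_pos'],s['finger_gap'])
for p in [(.45,.20,.31),(.458,.2,.245)]: print(rel(p))"
```

```text
1.1 [ 0.37584573 -0.21110544  0.32950589] 0.00038766402544479126
(array([  6.08, -41.33,   2.03]), array([-0.11,  0.03, -0.16]))
(array([  6.88, -41.34,   8.53]), array([-0.11,  0.03, -0.16]))
```

Emit:
servo_tool --plan '[0.8, -6, 0, 0, 0, 0, 1.6, -12, 0, 0, 0, 0, 2.5, -18, 0, 0, 0, 0, 3.5, -24, 0, 0, 0, 0, 4.5, -30, 0, 0, 0, 0, 5.3, -36, 1, 0, 0, 0, 6, -41.3, 2, 0, 0, 0, 6, -41.3, 2, 0, 0, 0]'

```text
time: 2.1
tcp_pos: [0.4481, 0.2024, 0.3086]
tool_rot: [1.0, -0.013, -0.002, -0.001]
ft_force: [-0.4, -0.4, -0.2]
finger_gap: 0.0001
```

```bash
python3 - <<'E'
from h import *
s=snap('scene','s1');t=snap('top','t1')
A=cv2.resize(s['color'][60:210,390:490,::-1],None,fx=4,fy=4,interpolation=cv2.INTER_CUBIC)
B=cv2.resize(t['color'][145:295,140:240,::-1],None,fx=4,fy=4,interpolation=cv2.INTER_CUBIC)
cv2.imwrite('pics/c1.png',np.hstack([A,B]))
for p in [(.458,.2,.245),(.55,.2,.26),(.565,.2,.26)]: print(rel(p))
E
```

```text
(array([ 0.93, -0.03,  6.47]), array([-0.08,  0.09, -0.09]))
(array([10.12, -0.32,  4.96]), array([-0.08,  0.09, -0.09]))
(array([11.62, -0.37,  4.96]), array([-0.08,  0.09, -0.09]))
```

View pics/c1.png

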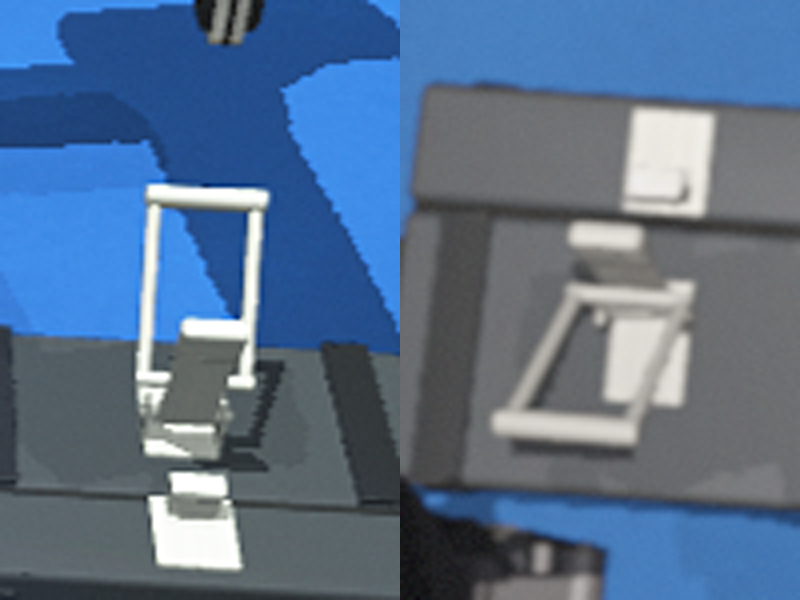

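The fingertips (crop (230,40) in scene, (545,560) in top) are lined up with the bar on the robot side. Now down behind the bar and push it over.

Emit:
servo_tool --plan '[0.3, 0, 3.5, 0, 0, 0, 0.5, 0, 6.4, 0, 0, 0, 1.5, 0, 6.4, 0, 0, 0, 3, 0, 6.2, 0, 0, 0, 4.5, -0.1, 5.7, 0, 0, 0, 6, -0.1, 5.2, 0, 0, 0, 7.5, -0.2, 4.8, 0, 0, 0, 8.5, -0.2, 4.7, 0, 0, 0]'

```text
time: 3.2
tcp_pos: [0.5361, 0.199, 0.2649]
tool_rot: [1.0, -0.016, 0.001, -0.001]
ft_force: [0.1, 0.5, -0.4]
finger_gap: 0.0
```

```bash
python3 - <<'E'
from h import *
s=snap('scene','s2');t=snap('top','t2')
A=cv2.resize(s['color'][60:210,390:490,::-1],None,fx=4,fy=4,interpolation=cv2.INTER_CUBIC)
B=cv2.resize(t['color'][145:295,140:240,::-1],None,fx=4,fy=4,interpolation=cv2.INTER_CUBIC)
cv2.imwrite('pics/c2.png',np.hstack([A,B]))
E
```

```text
(no output)
```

View pics/c2.png

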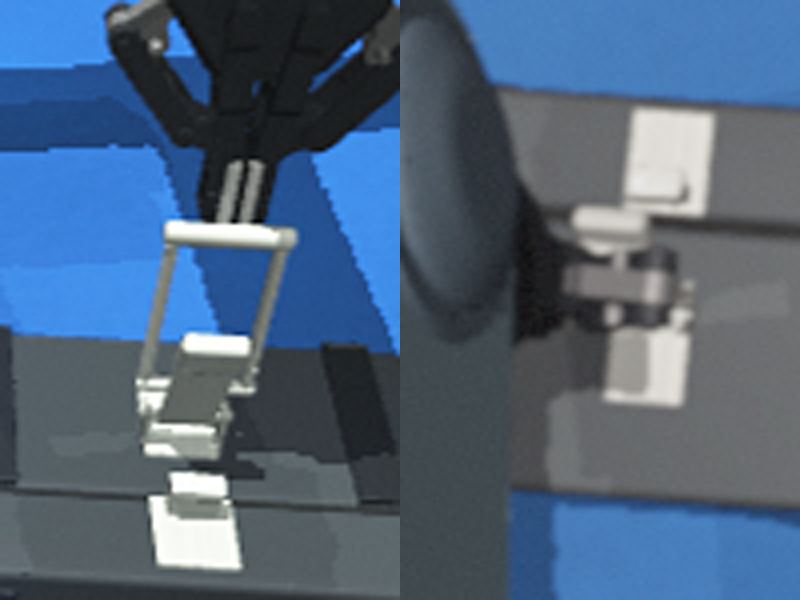

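The bar is now just past upright at scene crop (230,236), with the fingers behind it. I push further, then back off and up.

Emit:
servo_tool --plan '[1, 0, 0, 0, 0, 0, 2, 0, 0, 0, 0, 0, 3, 0, 0, 0, 0, 0, 3.5, 0, 0, 0, 0, 0, 3.5, 0, -2, 0, 0, 0, 3.5, 0, -6, 0, 0, 0, 3.5, 0, -8, 0, 0, 0, 3.5, 0, -8, 0, 0, 0]'

```text
time: 4.3
tcp_pos: [0.5711, 0.1979, 0.3466]
tool_rot: [1.0, -0.016, 0.003, -0.001]
ft_force: [-0.3, -0.0, 0.2]
finger_gap: -0.0001
```

```bash
python3 - <<'E'
from h import *
s=snap('scene','s3');t=snap('top','t3')
A=cv2.resize(s['color'][60:210,390:490,::-1],None,fx=4,fy=4,interpolation=cv2.INTER_CUBIC)
B=cv2.resize(t['color'][145:295,140:240,::-1],None,fx=4,fy=4,interpolation=cv2.INTER_CUBIC)
cv2.imwrite('pics/c3.png',np.hstack([A,B]))
E
```

```text
(no output)
```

View pics/c3.png

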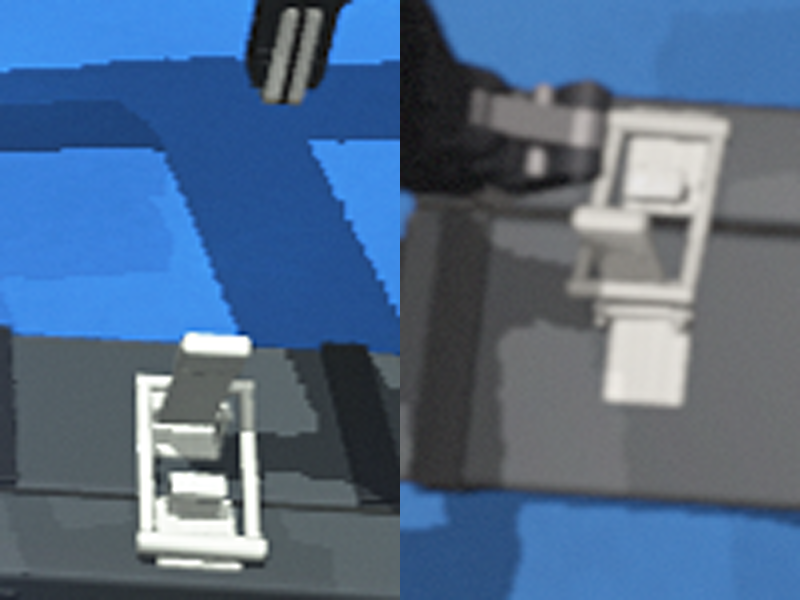

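The loop has dropped over the keeper: its bar lies at scene crop (202,547), beyond the keeper at (198,480), with the wires on either side. The lever still leans toward the keeper, tip at (218,345). Next I compute the lever push path.

```bash
python3 - <<'E'
from h import *
np.set_printoptions(precision=4,suppress=True)
s=dict(np.load('pics/s3.npz'));t=dict(np.load('pics/t3.npz'))
S=lambda u,v:(390+u/4-.4,60+v/4-.4); T=lambda u,v:(140+(u-400)/4-.4,145+v/4-.4)
for n,a,b in [('tip',(218,340),(612,215)),('bar',(202,545),(672,120)),('axis-y',(140,380),(685,295)),('axis+y',(250,385),(578,285)),('keepertop',(199,480),(657,180))]: print(n,*tri(s,S(*a),t,T(*b)))
print(rel((.60,.198,.30)),rel((.60,.198,.215)))
for th in [2.0,1.8,1.57,1.3,1.1,.9,.7,.5,.35,.2,.1,0]:
    C=np.array([.538,.164])+.062*np.array([-np.cos(th),np.sin(th)])+.008*np.array([np.sin(th),np.cos(th)])
    P=(C[0]+.011,.199,C[1]+.008); print(th,np.array(P),rel(P)[0])
E
```

```text
tip [0.5726 0.1963 0.2264] 0.004396597499305274
bar [0.6238 0.1942 0.1583] 0.004641534356088335
axis-y [0.5456 0.1752 0.1854] 0.0015011584839252324
axis+y [0.5485 0.2208 0.1861] 0.004819630492525855
keepertop [0.5954 0.1953 0.1702] 0.003913176556534386
(array([ 3.01, -0.12,  4.29]), array([-0.08,  0.05, -0.14])) (array([ 3.02, -0.11, 12.79]), array([-0.08,  0.05, -0.14]))
2.0 [0.5821 0.199  0.225 ] [ 1.22 -0.16 11.79]
1.8 [0.5709 0.199  0.2306] [ 0.1  -0.12 11.24]
1.57 [0.557 0.199 0.234] [-1.29 -0.08 10.89]
1.3 [0.5401 0.199  0.2339] [-2.97 -0.02 10.91]
1.1 [0.528  0.199  0.2309] [-4.18  0.02 11.21]
0.9 [0.5167 0.199  0.2255] [-5.31  0.05 11.74]
0.7 [0.5067 0.199  0.2181] [-6.31  0.09 12.49]
0.5 [0.4984 0.199  0.2087] [-7.14  0.11 13.42]
0.35 [0.4935 0.199  0.2008] [-7.63  0.13 14.22]
0.2 [0.4898 0.199  0.1922] [-8.    0.14 15.08]
0.1 [0.4881 0.199  0.1861] [-8.17  0.15 15.69]
0 [0.487 0.199 0.18 ] [-8.28  0.15 16.3 ]
```

Emit:
servo_tool --plan '[3.5, -0.1, 3, 0, 0, 0, 3.5, -0.1, 8, 0, 0, 0, 3.5, -0.1, 12, 0, 0, 0, 1.8, -0.1, 12, 0, 0, 0, 0.1, -0.1, 11.7, 0, 0, 0, -1.3, -0.1, 11.4, 0, 0, 0, -2.9, 0, 11.3, 0, 0, 0, -4.2, 0, 11.5, 0, 0, 0]'

```text
time: 5.4
tcp_pos: [0.527, 0.1991, 0.2276]
tool_rot: [1.0, -0.016, -0.0, -0.001]
ft_force: [2.0, 0.3, -0.0]
finger_gap: 0.0001
```

```bash
python3 - <<'E'
from h import *
s=snap('scene','s4');t=snap('top','t4')
A=cv2.resize(s['color'][60:210,390:490,::-1],None,fx=4,fy=4,interpolation=cv2.INTER_CUBIC)
B=cv2.resize(t['color'][145:295,140:240,::-1],None,fx=4,fy=4,interpolation=cv2.INTER_CUBIC)
cv2.imwrite('pics/c4.png',np.hstack([A,B]))
for th in [.9,.7,.5,.35,.2,.1,0]:
    C=np.array([.538,.164])+.062*np.array([-np.cos(th),np.sin(th)])+.008*np.array([np.sin(th),np.cos(th)])
    P=(C[0]+.011,.199,C[1]+.008); print(th,rel(P)[0])
E
```

```text
0.9 [-0.96  0.06  0.17]
0.7 [-1.96  0.09  0.92]
0.5 [-2.78  0.12  1.85]
0.35 [-3.27  0.13  2.65]
0.2 [-3.64  0.15  3.51]
0.1 [-3.81  0.15  4.11]
0 [-3.92  0.16  4.73]
```

View pics/c4.png

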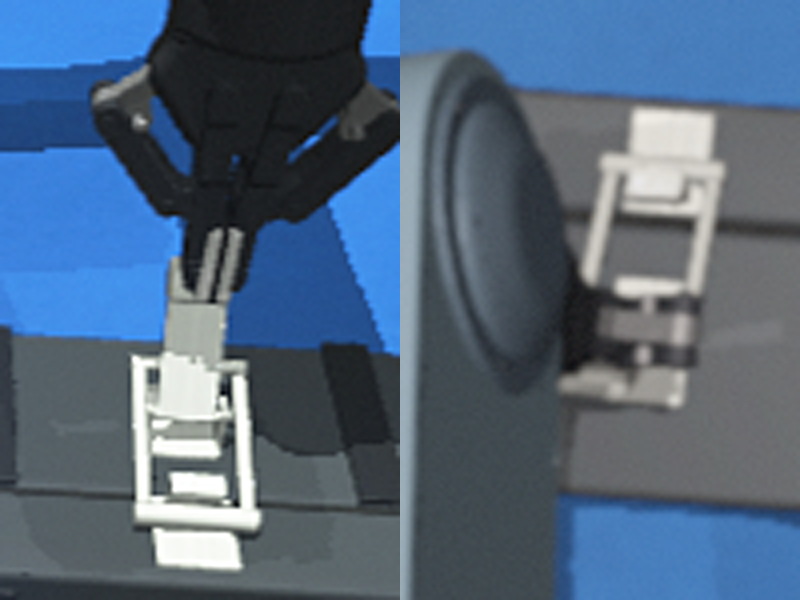

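The bar is drawn in behind the keeper (scene crop (197,515), keeper at (197,485)) and the lever leans to the robot under the fingers. The fingers sit about 5 mm to the +y side of the lever, so I shift them over and press on.

Emit:
servo_tool --plan '[-1, 0.3, 0.3, 0, 0, 0, -2, 0.4, 1, 0, 0, 0, -2.8, 0.4, 1.9, 0, 0, 0, -3.3, 0.5, 2.7, 0, 0, 0, -3.6, 0.5, 3.5, 0, 0, 0, -3.8, 0.5, 4.1, 0, 0, 0, -3.9, 0.5, 4.5, 0, 0, 0, -3.9, 0.5, 4.7, 0, 0, 0]'

```text
time: 6.5
tcp_pos: [0.4869, 0.1955, 0.1799]
tool_rot: [1.0, -0.016, -0.002, -0.001]
ft_force: [-3.2, -0.3, 6.4]
finger_gap: -0.0002
```

```bash
python3 - <<'E'
from h import *
s=snap('scene','s5');t=snap('top','t5')
A=cv2.resize(s['color'][60:210,390:490,::-1],None,fx=4,fy=4,interpolation=cv2.INTER_CUBIC)
B=cv2.resize(t['color'][145:295,140:240,::-1],None,fx=4,fy=4,interpolation=cv2.INTER_CUBIC)
cv2.imwrite('pics/c5.png',np.hstack([A,B])); print(ctrl.read_state()['ft_force'])
E
```

```text
[-0.47916689 -0.11115898 -0.26956828]
```

View pics/c5.png

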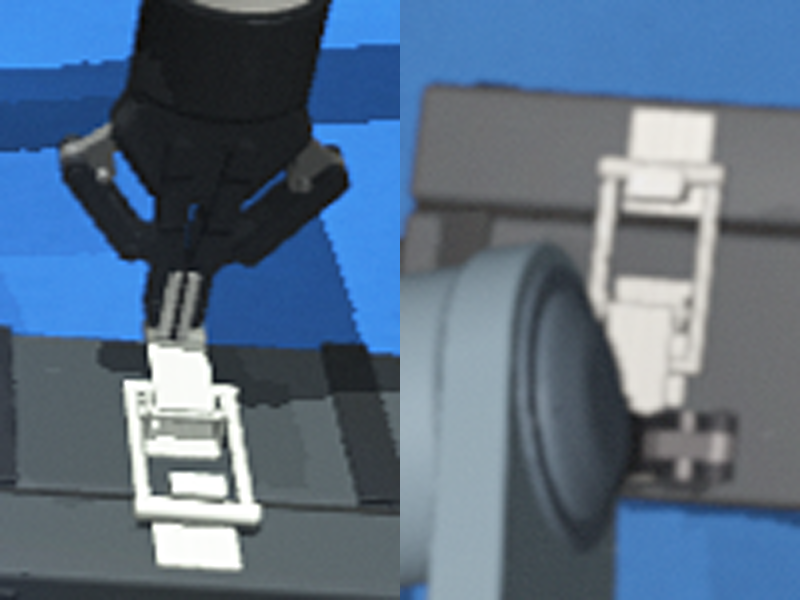

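The force dropped from 6.4 N to about 0, and the lever looks flat with the loop round the keeper, so it probably snapped. I press slightly further to be sure, then rise clear.

Emit:
servo_tool --plan '[0, 0, 0.2, 0, 0, 0, 0, 0, 0.3, 0, 0, 0, 0, 0, 0.3, 0, 0, 0, 0, 0, -2, 0, 0, 0, 0, 0, -6, 0, 0, 0, -2, 4, -11, 0, 0, 0, -5, 9, -13, 0, 0, 0, -7, 14, -13, 0, 0, 0]'

```text
time: 7.6
tcp_pos: [0.4133, 0.0566, 0.3131]
tool_rot: [1.0, -0.015, 0.002, -0.0]
ft_force: [1.0, -0.3, 0.5]
finger_gap: -0.0005
```

Emit:
servo_tool --plan '[0, 3, 0, 0, 0, 0, 0, 6, 0, 0, 0, 0, 0, 6, 0, 0, 0, 0, 0, 6, 0, 0, 0, 0, 0, 6, 0, 0, 0, 0, 0, 6, 0, 0, 0, 0, 0, 6, 0, 0, 0, 0, 0, 6, 0, 0, 0, 0]'

```text
time: 8.6
tcp_pos: [0.4115, -0.0032, 0.3131]
tool_rot: [1.0, -0.015, 0.002, -0.0]
ft_force: [0.7, -1.0, 0.5]
finger_gap: 0.0001
```

```bash
python3 - <<'E'
from h import *
s=snap('scene','s6');t=snap('top','t6')
A=cv2.resize(s['color'][90:210,140:510,::-1],None,fx=2.1,fy=2.1,interpolation=cv2.INTER_CUBIC)
B=cv2.resize(t['color'][150:300,120:500,::-1],None,fx=2.0447,fy=2.0447,interpolation=cv2.INTER_CUBIC)
cv2.imwrite('pics/c6.png',np.vstack([A[:,:777],B[:,:777]])); print(ctrl.read_state()['ft_force'])
E
```

```text
[ 0.49839888 -0.04724105 -0.40014554]
```

View pics/c6.png

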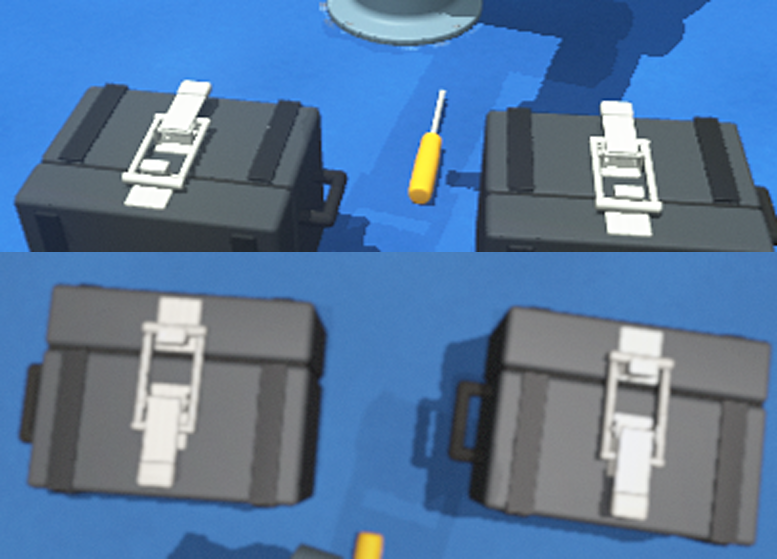

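Both latches now look the same: the lever is flat toward the robot and the loop is round the keeper. The open one shows its loop bar at (625,207) in the scene strip and its lever at (160,440) in the top strip. The arm is clear and the fastened case is untouched.

```bash
python3 -c "
from h import *
print(job.hand_in())"
```

```text
the job is handed in; nothing more can be done
None
```

The open case (on the robot's left, +y side) is now fastened, and I handed the job in at about 8.7 s on the robot's clock.

- **Moves:** I pushed the loop bar over from behind with closed fingers, and it dropped behind the keeper. I then swept the lever back towards the robot and pressed it flat. The reaction force rose to about 6 N, then fell to about 0. I took that as the snap, pressed 3 mm further, and moved the arm clear.
- **Last checks:** About a second after release, the scene and top images showed the lever flat and the bar behind the keeper. The latch matched the one on the fastened case, which I never touched. The wrist force, with nothing in contact, read under 1 N.
- **Limits and disagreements:** I judged the shut lever from the images and the force drop, and did not measure its angle. The two-view triangulation residuals were about 1.5–5 mm. In the push, the fingers sat about 5 mm to one side of the lever's centre, which I corrected. No check failed.

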